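# Weigh a basket of tubes on the spring scale

### The arm

A 6-joint arm with a two-finger parallel gripper is mounted at the origin on the work surface. World frame = base frame: x ahead of the robot, y to its left, z up, the work surface at z = 0. Lengths are in m, angles in degrees, forces in N, time in s.
With the tool pointing down it reaches from about 0.25 to 0.725 m from the base axis. Payload 9.7 kg.
Tool frame: the origin (TCP) lies midway between the tips of the shut fingers; the grasp point (between the pads) lies 19 mm behind it; z points along the fingers, y is the direction in which the jaws open and shut (so a half turn about z gives the same grasp; the last joint's range is limited). The gripper opens to 85 mm and grips with 20 to 120 N. Pads are 22 mm wide; open, the fingers measure 114 mm over their backs; the gripper's body (76 mm by 85 mm) begins 54 mm behind the grasp point. The pads swing forward as they close: fully open they stand 13 mm farther back than shut.
Start: joints at [-77.063, 4.979, 10.078, 95.1, 0, 90], TCP at [0.123, -0.536, 0.231] pointing down, gripper open.
Joint ranges: [-179.16, 179.16], [-48.56, 103.87], [-65.8, 70.77], [-126.05, 130.52], [-82.76, 87.17], [-180, 180]. Speed limits (degrees/s): [127.2, 127.2, 147.25, 180, 180, 180].

### API

Orientations are given as [roll, pitch, yaw] about the fixed x, y, z axes, in that order (R = Rz(yaw) Ry(pitch) Rx(roll)).
In Python, from workcell import bot, camera, recognise gives the robot as it stands. The module is installed in compiled form; this text tells all that it offers.
- The arm moves only by the tool apply_moves, never from a script. Its argument "targets" is one flat list of numbers, 7 for each row, row after row: the shift along the world's x, y, z in units of 30 mm (1.0 is 30 mm), then the turn, a rotation vector about the world's x, y, z in units of 6 degrees (1.0 is 6 degrees), then the opening, from 0 (shut) to 1 (fully open). A call has 1 to 5 rows; each row is the pose to reach, as a shift and turn from the pose commanded when the call began; what a row does not reach only later rows make up. A row lasts 1/10 s, in which the tool goes at most 50 mm and 8.59 degrees, less where a joint would pass 70% of its speed; a pose out of reach is approached as far as the arm can. A call with a gripper value outside its range is refused whole. The fingers move at their own pace and stop on an object; "newtons" is the grip in N (left out, the last holds). Time passes only in rows, so rows that repeat a pose let the fingers close. It gives the time, the measured TCP pose, the force and the opening at its end, in the units of the state.
- bot.get_obs(): the state, without advancing time (a new reading comes with each control period).
- camera(name): name is "side" or "top"; returns a dict with "img" (384x512x3 uint8, red, green, blue), "intrinsics" (3x3 intrinsics, pixels), "origin" and "rotation" of the camera in the world. Camera axes: x right, y up, looking along -z (the intrinsics and any distortion apply to the point x, -y, -z); pixel columns grow to the right and rows downward; lengths in m; the calibration is good to about 2 mm. A picture is of the moment at which its call begins. There is no depth.
- bot.job_done(): hands the job in, once; it reports no verdict.
Trained networks look in the newest picture that a camera, given by its name, has taken for a name from the list of things; names that differ only in an ending like _2 or _b are one class to them, and where a whole thing is asked for, a point or a joint stands for the part that bears it (a point fixed in the world has none). Each returns a list of dicts, best first, with "conf" (0 to 1); they miss things now and then, are a little off and sometimes report something else, mostly with a low value. They report only what shows in the picture. A call takes as long as a camera call.
- recognise(query, camera): "box" ([left, top, right, bottom] in pixels, round what is visible of it).
The state is a dict: "time": time; "q": joint angles; "qd": joint speeds; "joint_efforts": joint torques, N m; "ee_pos": TCP position; "tcp_rot": TCP orientation; "wrist_force": force on the tool from outside, world axes, zero at the start; "torque": the same for the moment, N m; "opening": finger opening in m.
Only numpy, scipy, OpenCV 4.12 (cv2) and the standard library are available. Lean on these libraries where they do the work, as an engineer would, in place of code of your own. Each camera call takes 0.05 s, during which the arm holds its last target.

### The job

Weigh the wire basket of test tubes: pick it up by the grey grip on top of its bail, bring the bail over the hook of the spring scale from the hook's open end, and let it down slowly and gently while still holding it, until the spring carries the whole weight and you feel none of it. Only then let go and move clear, so that the hook does not drop, spring back or bounce and the basket hangs still on the hook, free of everything else. Do not overload the delicate spring, and leave the jar, the beaker and the tube rack where they are.

Things in the scene. Friction and masses are not known exactly. Their poses are not given: they have to be found in the camera images.
- basket: Loose steel wire basket of 12 capped tubes, 100 (own x) x 80 (y) x 56 mm high, origin at the centre of its underside, z up. A 6 mm wire bail rises from the middles of the end faces (x = +-50, to z = 110) and crosses along own x as a low roof, axis at z = 120 in the middle. Free space under it: z = 56 to 117. Mass 0.20 to 0.66 kg, unknown. Same after a half turn.
- basket_grip (a point): centre of the grey grip block, 22 x 22 mm, 30 mm high, on an 8 mm stem over the middle of the bail; sides along the basket's x and y; 165 mm above the basket's underside, 45 mm above bail_top. Held by pads from above on either pair of sides.
- bail_top (a point): axis of the bail wire at the middle of the bail (basket x = y = 0, 120 mm above the underside); axes as the basket's.
- stand: Fixed bench stand of the spring scale, placed and turned differently each time. Origin on the bench straight below the hook's seat, z up; own +y points from the seat to the column, -y to the hook's open end. Column 50 (x) x 36 (y) mm, near face at y = 132, top at 308 mm; base plate 12 mm thick, x +-80, y -10 to 180 mm. Tick face, 10 mm a tick, on the column's +x side.
- hook_seat (a point): where the axis of the bail wire lies once hung, over the bottom of the hook's V; 247 mm high unloaded, moves with the hook; axes as the stand's. The hook, an 8 mm steel bar, comes from the column along own y (axis 3 mm above this point), falls to the V's bottom (axis 7 mm below this point) and rises to the tip. The bail must lie across it, along own x, either way round.
- hook_tip (a point): topmost point of the hook's upturned tip: 14 mm towards the open end (own -y) from hook_seat and 13 mm above it. Moves with the hook.
- hook (a joint): downward travel of hook and pointer, m: 0 unloaded, stop at 0.115. Spring 65 N/m, lightly damped: settles at 0.030 to 0.099 by the basket's weight. Delicate: it must never move faster than 0.08 m/s up or down, be pulled to the stop or be loaded over 9 N. Letting go with over 0.3 N of weight still in the hand, or pulling down by as much, makes it too fast.
- rack: Bystander: clear tube rack with 12 tubes, 190 x 64 x 91 mm, origin at the centre of its underside. Leave alone.
- jar: Bystander: jar 64 mm wide, 85 mm high, origin at the centre of its underside. Leave alone.
- beaker: Bystander: white open beaker 76 mm wide, 85 mm high, origin at the centre of its underside. Leave alone.

How it is judged (in metres and radians):
On the way, in this order (a step that is already met when the one before it is completed fails the run):
1. the basket is lifted off the bench, not yet on the hook (height (world z) of basket above 0.05 m and contact force between basket and hook below 0.05 N and contact force between the fingers and basket above 1 N), for 0.2 s.
2. the bail lies in the hook and begins to pull it down while the basket is still held (distance between bail_top and hook_seat below 0.012 m and value of joint hook above 0.01 m and contact force between the fingers and basket above 1 N), for 0.2 s.
At the end, for the whole second after the job is handed in: The basket hangs by its bail in the hook (bail_top within 12 mm of hook_seat), its underside off the bench and off the stand's base plate, upright within 0.2 rad and slower than 0.05 m/s; the hook is more than 25 mm down, carries the basket (over 1.5 N) and is settled (under 0.02 m/s) (distance between bail_top and hook_seat below 0.012 m and value of joint hook above 0.025 m and velocity of joint hook between -0.02 and 0.02 m/s and contact force between basket and hook above 1.5 N and linear speed of basket below 0.05 m/s and angle between basket's own z axis and vertical below 0.2 rad and height (world z) of basket above 0.015 m); the robot touches nothing.
It fails at once if hook and basket together move faster than 0.1 m/s (load dropped, or spring let go) ((velocity of joint hook above 0.1 m/s or velocity of joint hook below -0.1 m/s) and linear speed of basket above 0.1 m/s and contact force between basket and hook above 0.1 N).
It fails at once if the hook is loaded with more than 18 N or pulled onto its end stop (over 112 mm) (contact force between anything else and hook above 18 N or value of joint hook above 0.112 m).
It fails at once if the basket is tipped by more than 0.6 rad (angle between basket's own z axis and vertical above 0.6 rad).
It fails at once if the jar, beaker or rack is moved by more than 20 mm (distance of any of rack, jar, beaker from where it was at the start of the episode above 0.02 m).
It also fails if it takes over 51 s, if anything falls off the work surface, if the arm or the gripper's body presses on something with over 40 N, if the wrist force passes 120 N, or if a joint passes its speed limit or range.

## Working session

There is one attempt and no reset: what is moved stays moved. The work goes in short steps, Python scripts to look and compute and a tool call to move; the robot and the scene stay as the last step left them, time stands still between calls to the robot, and variables do not carry over. Pictures are saved under pics/ and viewed, and the job is handed in when it is done.

Besides the shell and the picture viewer there is one more tool, called as name(argument=value, ...) on one line, values as JSON. apply_moves: Moves the arm, as the interface text tells. Its arguments: {"type":"object","properties":{"targets":{"type":"array"},"newtons":{"type":"number"}},"required":["targets"]}

```bash
mkdir -p pics; cat > h.py <<'E'
import numpy as np, cv2, json
from workcell import bot, camera, recognise
def snap(n,tag):
    c=camera(n); cv2.imwrite(f'pics/{tag}.png',c['img'][:,:,::-1]); return c
def ray(c,u,v):
    K=np.array(c['intrinsics']);d=np.linalg.inv(K)@[u,v,1]
    d=np.array([d[0],-d[1],-d[2]]); return np.array(c['origin']),np.array(c['rotation'])@d
def atz(c,u,v,z):
    o,d=ray(c,u,v); return o+d*(z-o[2])/d[2]
def proj(c,P):
    p=np.array(c['rotation']).T@(np.array(P)-np.array(c['origin'])); p=np.array(c['intrinsics'])@[p[0],-p[1],-p[2]]; return p[:2]/p[2]
def tri(a,ua,b,ub):
    o1,d1=ray(a,*ua);o2,d2=ray(b,*ub)
    A=np.stack([d1,-d2],1);s=np.linalg.lstsq(A,o2-o1,rcond=None)[0]
    p,q=o1+d1*s[0],o2+d2*s[1]; return (p+q)/2,np.linalg.norm(p-q)
E
python3 - <<'E'
from h import *
for n in('side','top'):
    c=snap(n,n+'0'); print(n,c.keys(),np.round(c['intrinsics'],1).tolist(),np.round(c['origin'],3),np.round(c['rotation'],3).tolist())
    for q in('basket','basket_grip','bail_top','stand','hook_seat','hook_tip','hook','rack','jar','beaker'):
        try: print(q,[(np.round(r['box'],1).tolist(),round(r['conf'],2)) for r in recognise(q,n)[:2]])
        except Exception as e: print(q,e)
print(bot.get_obs())
E
```

```text
side dict_keys(['img', 'intrinsics', 'origin', 'rotation']) [[451.1, 0.0, 248.9], [0.0, 451.1, 196.5], [0.0, 0.0, 1.0]] [ 0.428 -0.92   0.719] [60.049, -1.463, -7.125]
basket [([177.9, 263.1, 235.1, 351.1], 0.81)]
basket_grip [([179.8, 261.2, 233.7, 351.8], 0.78)]
bail_top [([181.3, 260.7, 232.1, 350.8], 0.96)]
stand [([180.8, 113.1, 266.1, 252.2], 0.71)]
hook_seat [([206.7, 131.9, 240.7, 164.3], 0.63)]
hook_tip [([205.9, 133.5, 245.4, 166.3], 0.82)]
hook [([209.9, 134.4, 243.0, 162.7], 0.49)]
rack [([279.8, 240.2, 364.2, 295.3], 0.84), ([207.0, 132.1, 242.6, 164.3], 0.66)]
jar [([179.6, 159.8, 198.6, 186.4], 0.56)]
beaker [([317.1, 317.8, 359.0, 377.7], 0.7)]
top dict_keys(['img', 'intrinsics', 'origin', 'rotation']) [[420.0, 0.0, 252.3], [0.0, 420.0, 194.6], [0.0, 0.0, 1.0]] [0.367 0.005 1.299] [9.789, 0.888, -89.443]
basket []
basket_grip [([328.3, 223.8, 360.1, 260.4], 0.69)]
bail_top []
stand [([163.9, 185.5, 253.2, 257.5], 0.91)]
hook_seat [([182.0, 193.1, 237.0, 227.0], 0.73)]
hook_tip [([182.5, 198.4, 225.3, 227.2], 0.75)]
hook [([272.0, 118.4, 316.6, 182.9], 0.59), ([184.3, 
[... 153 characters left out ...]

beaker [([361.9, 151.0, 392.3, 181.6], 0.79)]
{'time': 1.1, 'q': array([-7.70634658e+01,  4.98027240e+00,  1.00771729e+01,  9.51002251e+01,
        7.41952611e-04,  9.00017638e+01]), 'qd': array([ 0.14324001, -0.05233707, -0.0672123 ,  0.01448879, -0.02340586,
        0.06809678]), 'joint_efforts': array([ 4.81129864e-04, -5.20116842e+01,  4.64860725e+01,  1.95411063e-03,
        2.05410379e-05,  2.05330963e-06]), 'ee_pos': array([ 0.12312998, -0.53602635,  0.23126164]), 'tcp_rot': array([-1.79996675e+02, -7.41850268e-04,  1.29347704e+01]), 'wrist_force': array([-0.46436555, -0.04874679,  0.05398177]), 'torque': array([-0.019982  , -0.00035299,  0.04812292]), 'opening': 0.08520512659027636}
```

```bash
sed -i '1a from scipy.spatial.transform import Rotation as Rn' h.py; python3 - <<'E'
s=open('h.py').read()
s=s.replace("c=camera(n);","c=camera(n); c['rotation']=Rn.from_euler('xyz',c['rotation'],degrees=True).as_matrix();")
s+='''
import pickle
'''
open('h.py','w').write(s)
E
python3 - <<'E'
from h import *
d={}
for n in('side','top'):
    c=snap(n,n+'1'); d[n]=c
    print(c['rotation'].round(2).tolist())
pickle.dump(d,open('d.pkl','wb'))
i=cv2.imread('pics/side1.png');cv2.imwrite('pics/s1a.png',cv2.resize(i[90:260,150:300],None,fx=3.5,fy=3.5,interpolation=2))
cv2.imwrite('pics/s1b.png',cv2.resize(i[245:375,150:300],None,fx=4,fy=4,interpolation=2))
i=cv2.imread('pics/top1.png');cv2.imwrite('pics/t1a.png',cv2.resize(i[110:280,100:400],None,fx=2.6,fy=2.6,interpolation=2))
E
```

```text
[[0.99, 0.04, -0.12], [-0.12, 0.5, -0.86], [0.03, 0.87, 0.5]]
[[0.01, 0.99, -0.17], [-1.0, 0.01, -0.02], [-0.02, 0.17, 0.99]]
```

View pics/side0.png

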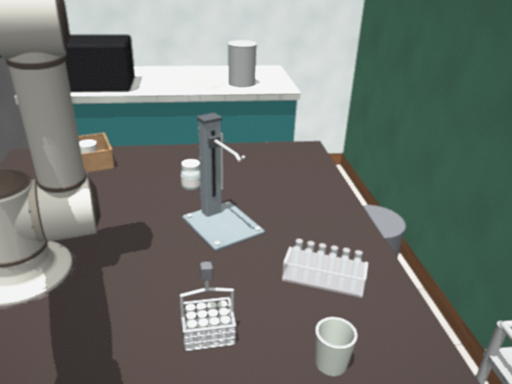

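View pics/top0.png

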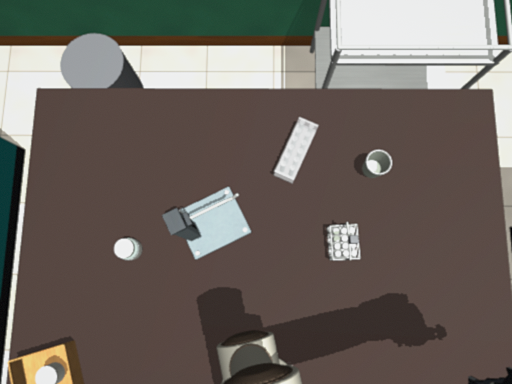

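```bash
sleep 1
```

```text
(no output)
```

View pics/s1a.png

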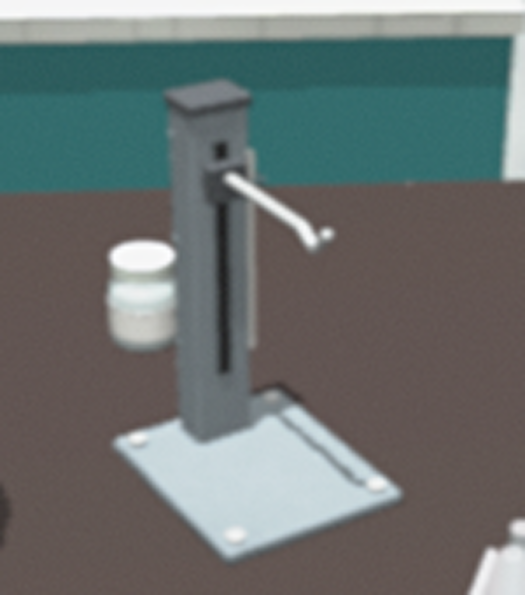

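View pics/s1b.png

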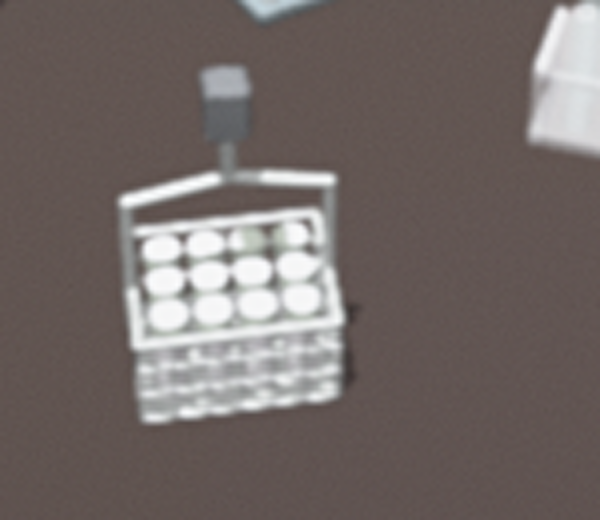

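View pics/t1a.png

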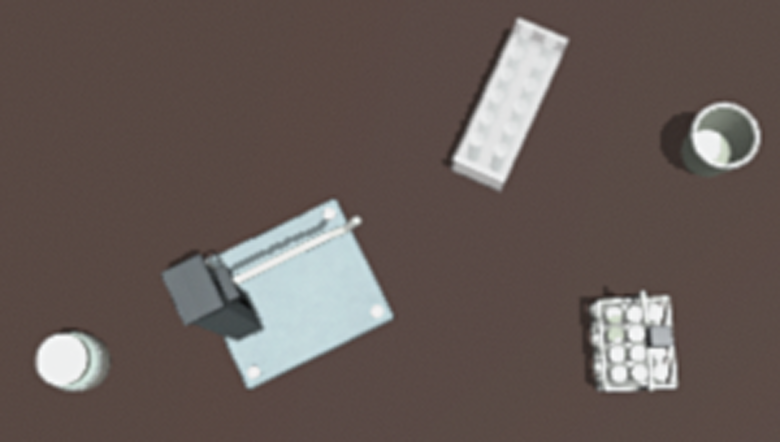

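```bash
cat > fit.py <<'E'
from h import *
from scipy.optimize import least_squares
d=pickle.load(open('d.pkl','rb'))
def px(n,x,y):
    s,ou,ov={'sa':(3.5,150,90),'sb':(4,150,245),'ta':(2.6,100,110)}[n]
    return ('side' if n[0]=='s' else 'top'),((x+.5)/s-.5+ou,(y+.5)/s-.5+ov)
def T(p,P):
    c,s=np.cos(p[2]),np.sin(p[2]);return [p[0]+c*P[0]-s*P[1],p[1]+s*P[0]+c*P[1],P[2]]
def fit(obs,p0):
    f=lambda p:np.concatenate([proj(d[n],T(p,P))-uv for (n,uv),P in obs])
    r=least_squares(f,p0,loss='soft_l1');return r.x,r.fun.reshape(-1,2)
# yaw: stand -y dir = toward world (-y,+x)
if __name__=='__main__':
    st=[(px('sa',230,558),(-.08,-.01,.012)),(px('sa',402,490),(.08,-.01,.012)),(px('sa',115,442),(-.08,.18,.012)),
    (px('ta',337,199),(.08,-.01,.012)),(px('ta',393,317),(-.08,-.01,.012)),(px('ta',248,388),(-.08,.18,.012)),
    (px('sa',328,232),(0,-.013,.257)),(px('ta',357,221),(0,-.013,.258))]
    for y0 in (0,.4,-.4,1.57,-1.57,3.1):
        x,r=fit(st,[.4,.0,y0]);print(x.round(4),np.degrees(x[2]),abs(r).max());
        if abs(r).max()<3:print(r.round(1).tolist())
    bk=[(px('sb',125,200),(-.05,0,.11)),(px('sb',333,180),(.05,0,.11)),(px('sb',142,420),(-.05,-.04,0)),(px('sb',341,398),(.05,-.04,0)),
    (px('sb',225,83),(0,0,.18)),(px('ta',661,337),(0,0,.18)),(px('sb',228,178),(0,0,.12))]
    x,r=fit(bk,[.3,-.3,0]);print(x.round(4),np.degrees(x[2]),r.round(1).tolist())
E
python3 fit.py
```

```text
[0.5418 0.0745 0.4641] 26.591892598682353 1.2160468896908583
[[-0.7, -0.0], [0.2, 1.2], [-0.6, -0.3], [-0.5, -0.9], [0.4, -0.3], [-0.1, -0.1], [-0.5, 1.2], [-0.4, -0.6]]
[0.5418 0.0745 0.4641] 26.59189279912862 1.2160468577321524
[[-0.7, -0.0], [0.2, 1.2], [-0.6, -0.3], [-0.5, -0.9], [0.4, -0.3], [-0.1, -0.1], [-0.5, 1.2], [-0.4, -0.6]]
[0.5418 0.0745 0.4641] 26.591892593307897 1.21604688826622
[[-0.7, -0.0], [0.2, 1.2], [-0.6, -0.3], [-0.5, -0.9], [0.4, -0.3], [-0.1, -0.1], [-0.5, 1.2], [-0.4, -0.6]]
[0.5418 0.0745 0.4641] 26.591892555308583 1.2160468963009237
[[-0.7, -0.0], [0.2, 1.2], [-0.6, -0.3], [-0.5, -0.9], [0.4, -0.3], [-0.1, -0.1], [-0.5, 1.2], [-0.4, -0.6]]
[0.5418 0.0745 0.4641] 26.591893008038685 1.2160468318329833
[[-0.7, -0.0], [0.2, 1.2], [-0.6, -0.3], [-0.5, -0.9], [0.4, -0.3], [-0.1, -0.1], [-0.5, 1.2], [-0.4, -0.6]]
[0.5418 0.0745 0.4641] 26.591892625075705 1.2160468829210345
[[-0.7, -0.0], [0.2, 1.2], [-0.6, -0.3], [-0.5, -0.9], [0.4, -0.3], [-0.1, -0.1], [-0.5, 1.2], [-0.4, -0.6]]
[ 0.4446 -0.2429  0.0535] 3.064218848598658 [[0.3, 0.5], [-0.8, 0.3], [-0.2, 0.9], [-0.4, 0.4], [0.2, -1.0], [-0.9, -1.0], [0.1, -0.5]]
```

apply_moves(targets=[1.0,0.9,0,0,0,-0.4,1,2.1,1.9,0,0,0,-0.8,1,3.2,2.9,0,0,0,-1.2,1,4.3,3.9,0,0,0,-1.645,1,5.4,4.9,0,0,0,-1.645,1])

```text
time: 1.7
ee_pos: [0.2861, -0.3877, 0.2315]
tcp_rot: [180.0, -0.0, 3.0]
wrist_force: [1.9, -0.2, 1.0]
opening: 0.0854
```

apply_moves(targets=[1.1,1.0,0,0,0,0,1,2.2,2.0,0,0,0,0,1,3.3,3.0,0,0,0,0,1,4.4,4.0,0,0,0,0,1,5.32,4.87,0,0,0,0,1])

```text
time: 2.2
ee_pos: [0.4461, -0.2412, 0.2314]
tcp_rot: [180.0, -0.0, 3.1]
wrist_force: [0.2, -0.4, 0.2]
opening: 0.0854
```

apply_moves(targets=[0,0,0,0,0,0,1,0,0,0,0,0,0,1,0,0,0,0,0,0,1])

```text
time: 2.5
ee_pos: [0.4442, -0.2434, 0.2313]
tcp_rot: [180.0, 0.0, 3.0]
wrist_force: [0.4, -0.2, 0.0]
opening: 0.0854
```

```bash
python3 - <<'E'
from h import *
c=snap('side','s2');o=bot.get_obs();print(o['ee_pos'],o['tcp_rot'],o['wrist_force'],o['time'])
i=c['img'][:,:,::-1];cv2.imwrite('pics/s2a.png',cv2.resize(i[180:370,120:320],None,fx=3,fy=3,interpolation=2))
print(proj(c,o['ee_pos']),[proj(c,[.4446,-.2429,z]) for z in (.165,.18,.12)])
E
```

```text
[ 0.44410914 -0.24366439  0.23141586] [ 1.79987712e+02 -5.53931818e-04  2.99956371e+00] [ 0.38400561 -0.56655758 -0.10763931] 2.55
[205.23410986 242.42498659] [array([206.26991859, 270.59187242]), array([206.09817909, 264.36535885]), array([206.76764805, 288.63733833])]
```

View pics/s2a.png

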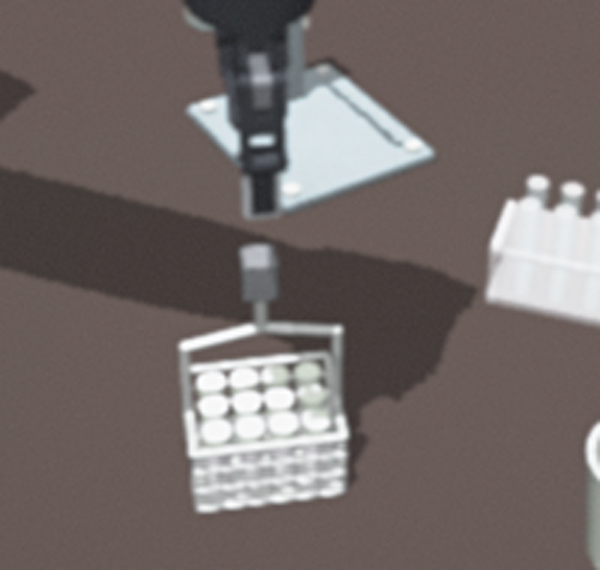

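apply_moves(targets=[0,0,-0.7,0,0,0,1,0,0,-1.4,0,0,0,1,0,0,-2.1,0,0,0,1,0,0,-2.6,0,0,0,1,0,0,-2.88,0,0,0,1])

```text
time: 3.05
ee_pos: [0.4439, -0.2434, 0.1437]
tcp_rot: [-180.0, 0.1, 3.0]
wrist_force: [-0.3, 0.4, 0.3]
opening: 0.0854
```

```bash
cat >> h.py <<'E'
def favg(n):
    F=[];X=[]
    for _ in range(n):
        camera('top'); o=bot.get_obs(); F.append(np.r_[o['wrist_force'],o['torque']]); X.append(o['ee_pos'])
    F=np.array(F); print('F',F.mean(0).round(3),'sd',F.std(0).round(3),'sdz first5',F[:5,2].round(2)); print('pos',np.mean(X,0).round(4),'t',o['time'],'rot',o['tcp_rot'].round(2),'q',o['q'].round(1)); return F
E
python3 - <<'E'
from h import *
favg(20)
E
```

```text
F [ 0.077 -0.074  0.021  0.002 -0.003  0.007] sd [0.404 0.633 0.554 0.028 0.037 0.033] sdz first5 [-1.59  0.19  0.47 -0.04 -0.39]
pos [ 0.4448 -0.243   0.1451] t 4.05 rot [-180.      0.      3.07] q [-28.6  -1.8  -6.4  85.4   0.  148.3]
```

apply_moves(targets=[0,0,0,0,0,0,0.6,0,0,0,0,0,0,0.3,0,0,0,0,0,0,0,0,0,0,0,0,0,0,0,0,0,0,0,0,0], newtons=50)

```text
time: 4.55
ee_pos: [0.4447, -0.2431, 0.1449]
tcp_rot: [180.0, 0.0, 3.1]
wrist_force: [0.0, 0.3, -3.0]
opening: 0.0217
```

apply_moves(targets=[0,0,0,0,0,0,0,0,0,0,0,0,0,0,0,0,0,0,0,0,0,0,0,0,0,0,0,0,0,0,0,0,0,0,0])

```text
time: 5.05
ee_pos: [0.4447, -0.243, 0.1449]
tcp_rot: [180.0, 0.0, 3.1]
wrist_force: [0.2, -1.2, -0.6]
opening: 0.0212
```

apply_moves(targets=[0,0,0.2,0,0,0,0,0,0,0.5,0,0,0,0,0,0,1.0,0,0,0,0,0,0,1.5,0,0,0,0,0,0,2.0,0,0,0,0])

```text
time: 5.55
ee_pos: [0.4448, -0.2429, 0.2067]
tcp_rot: [180.0, -0.0, 3.1]
wrist_force: [0.2, -0.4, -3.6]
opening: 0.0216
```

apply_moves(targets=[0,0,0.6,0,0,0,0,0,0,1.3,0,0,0,0,0,0,2.0,0,0,0,0,0,0,2.7,0,0,0,0,0,0,3.23,0,0,0,0])

```text
time: 6.05
ee_pos: [0.4448, -0.2429, 0.3044]
tcp_rot: [179.9, -0.1, 3.1]
wrist_force: [0.6, 0.2, -2.7]
opening: 0.0215
```

```bash
python3 - <<'E'
from h import *
c=snap('side','s3')
i=c['img'][:,:,::-1];cv2.imwrite('pics/s3a.png',cv2.resize(i[90:290,130:330],None,fx=3,fy=3,interpolation=2))
favg(4)
favg(30)
c=snap('side','s3'); pickle.dump(c,open('s3.pkl','wb'))
i=c['img'][:,:,::-1];cv2.imwrite('pics/s3a.png',cv2.resize(i[90:290,130:330],None,fx=3,fy=3,interpolation=2))
print(bot.get_obs()['opening'])
E
```

```text
F [-8.900e-02 -6.700e-02 -3.654e+00  2.000e-03 -1.300e-02 -1.000e-02] sd [0.778 0.592 0.388 0.026 0.035 0.027] sdz first5 [-3.04 -3.93 -3.6  -4.04]
pos [ 0.445  -0.243   0.3029] t 6.3 rot [-1.7998e+02  2.0000e-02  3.0700e+00] q [-28.6   1.2  14.1 102.9   0.  148.3]
F [ 1.100e-01 -1.590e-01 -3.304e+00  3.000e-03 -1.000e-03  4.000e-03] sd [0.449 0.625 0.535 0.032 0.03  0.03 ] sdz first5 [-4.64 -2.55 -3.97 -2.91 -3.14]
pos [ 0.4447 -0.2429  0.3016] t 7.8 rot [180.    -0.     3.07] q [-28.6   1.2  14.2 102.9   0.  148.3]
0.021170342431753277
```

View pics/s3a.png

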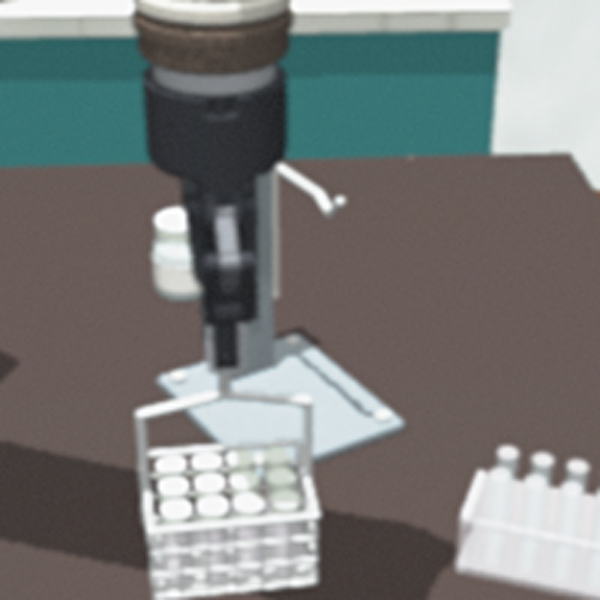

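apply_moves(targets=[0.3,0.5,0,0,0,0.25,0,0.8,1.2,0,0,0,0.6,0,1.4,2.1,0,0,0,1.1,0,1.9,3.0,0,0,0,1.6,0,2.4,3.8,0,0,0,2.0,0])

```text
time: 8.35
ee_pos: [0.5173, -0.1277, 0.3018]
tcp_rot: [-180.0, -0.0, 15.2]
wrist_force: [0.9, -0.8, -3.3]
opening: 0.0216
```

apply_moves(targets=[0.5,0.9,0,0,0,0.5,0,1.1,1.8,0,0,0,1.0,0,1.6,2.6,0,0,0,1.4,0,2.1,3.4,0,0,0,1.8,0,2.33,3.8,0,0,0,1.92,0])

```text
time: 8.85
ee_pos: [0.5875, -0.0131, 0.3012]
tcp_rot: [-180.0, 0.0, 26.7]
wrist_force: [0.3, -0.2, -4.0]
opening: 0.0214
```

```bash
python3 - <<'E'
from h import *
d={}
favg(6)
for n in('side','top'):
    c=d[n]=snap(n,n+'4')
pickle.dump(d,open('d4.pkl','wb'))
i=d['side']['img'][:,:,::-1];cv2.imwrite('pics/s4a.png',cv2.resize(i[90:260,150:330],None,fx=4,fy=3.5,interpolation=2))
i=d['top']['img'][:,:,::-1];cv2.imwrite('pics/t4a.png',cv2.resize(i[130:280,150:340],None,fx=4,fy=4,interpolation=2))
E
```

```text
F [-0.026 -0.206 -3.045 -0.056  0.017 -0.   ] sd [0.605 0.464 0.642 0.123 0.057 0.028] sdz first5 [-3.66 -2.53 -3.23 -3.98 -2.73]
pos [ 0.5868 -0.0145  0.3015] t 9.15 rot [179.98   0.    26.51] q [ -1.5  12.7  26.8 104.1  -0.  152. ]
```

View pics/s4a.png

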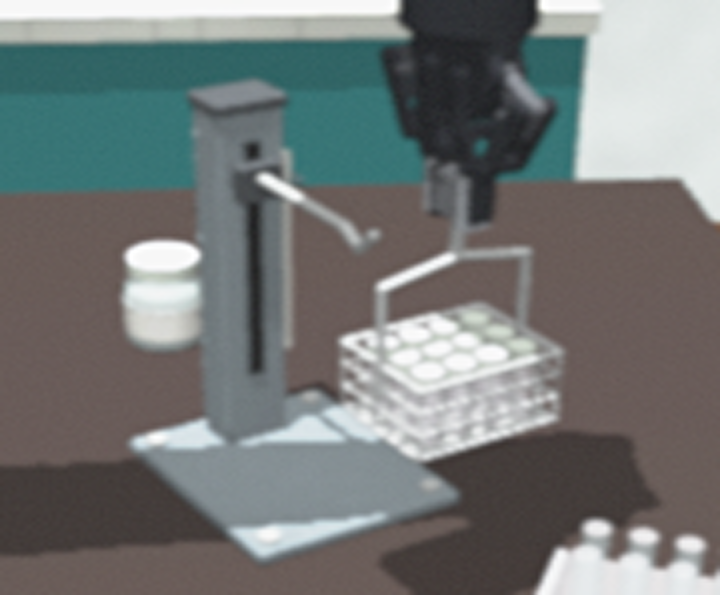

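View pics/t4a.png

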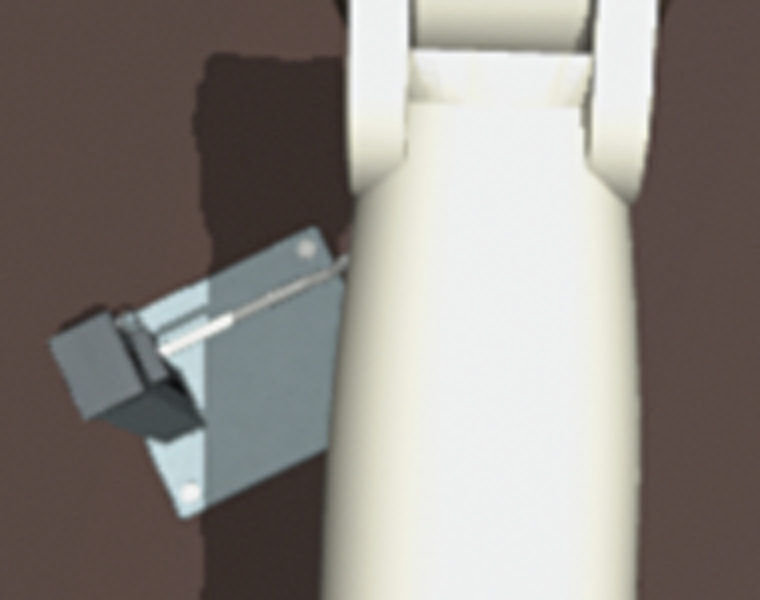

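```bash
python3 - <<'E'
from fit import *
c=pickle.load(open('d4.pkl','rb'))['side']; d['side']=c
print('bail pred',proj(c,[.5868,-.0145,.2765]))
sp=[.5418,.0745,.4641]
print('tip pred',proj(c,T(sp,(0,-.014,.26))),proj(c,T(sp,(0,0,.236))))
q=lambda x,y:('side',((x+.5)/4-.5+150,(y+.5)/3.5-.5+90))
for (x,y),X in (((380,288),(-.05,0,.11)),((530,252),(.05,0,.11)),((455,255),(0,0,.12)),((430,460),(-.05,-.04,0)),((560,420),(.05,-.04,0)),((345,400),(-.05,.04,0))):
    P=T([.5868,-.0145,np.radians(26.5)],X);P[2]+=.1565;print(np.round(q(x,y)[1],1),proj(c,P).round(1))
E
```

```text
bail pred [264.13104957 163.29825174]
tip pred [243.09201994 156.16793104] [239.79558966 162.99163455]
[244.6 171.9] [245.5 172.4]
[282.1 161.6] [281.5 162.4]
[263.4 162.5] [264.1 163.3]
[257.1 221.1] [254.1 222.5]
[289.6 209.6] [288.9 210.5]
[235.9 203.9] [235.3 206.9]
```

apply_moves(targets=[-0.1,0.2,0,0,0,0,0,-0.25,0.5,0,0,0,0,0,-0.45,0.9,0,0,0,0,0,-0.65,1.3,0,0,0,0,0,-0.85,1.7,0,0,0,0,0])

```text
time: 9.75
ee_pos: [0.5604, 0.0374, 0.302]
tcp_rot: [180.0, -0.0, 26.6]
wrist_force: [0.6, -0.7, -2.8]
opening: 0.0212
```

apply_moves(targets=[-0.2,0.4,0,0,0,0,0,-0.4,0.8,0,0,0,0,0,-0.55,1.1,0,0,0,0,0,-0.65,1.28,0,0,0,0,0,-0.65,1.28,0,0,0,0,0])

```text
time: 10.25
ee_pos: [0.5413, 0.0752, 0.3019]
tcp_rot: [180.0, -0.0, 26.6]
wrist_force: [0.4, -0.5, -4.1]
opening: 0.0219
```

```bash
python3 - <<'E'
from h import *
favg(8)
d={}
for n in('side',):
    c=d[n]=snap(n,n+'5')
pickle.dump(d,open('d5.pkl','wb'))
i=d['side']['img'][:,:,::-1];cv2.imwrite('pics/s5a.png',cv2.resize(i[110:230,180:310],None,fx=5,fy=5,interpolation=2))
E
```

```text
F [ 7.000e-03 -1.410e-01 -3.524e+00 -2.000e-03  1.200e-02  1.000e-03] sd [0.227 0.293 0.46  0.023 0.026 0.032] sdz first5 [-3.48 -3.43 -4.12 -4.36 -3.32]
pos [0.5418 0.0742 0.3017] t 10.65 rot [-1.800e+02  1.000e-02  2.655e+01] q [  7.8   6.9  20.1 103.2  -0.  161.2]
```

View pics/s5a.png

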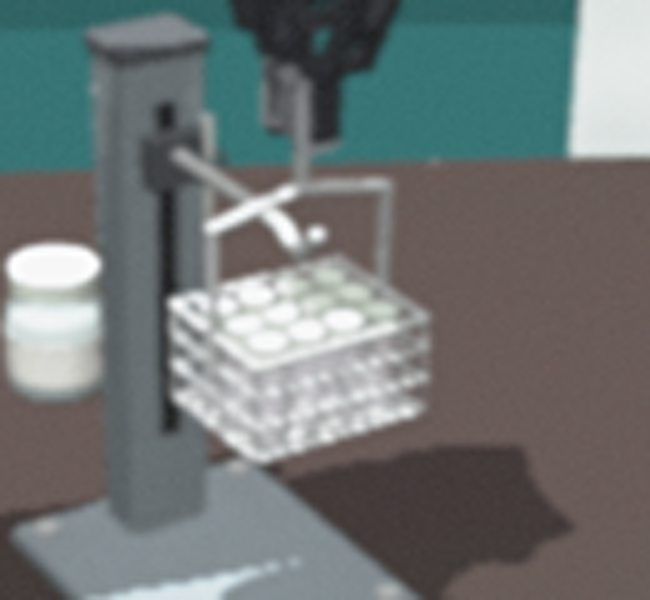

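apply_moves(targets=[0,0,-0.15,0,0,0,0,0,0,-0.35,0,0,0,0,0,0,-0.5,0,0,0,0,0,0,-0.6,0,0,0,0,0,0,-0.7,0,0,0,0])

```text
time: 11.2
ee_pos: [0.5415, 0.0745, 0.2804]
tcp_rot: [-180.0, 0.0, 26.6]
wrist_force: [0.1, -0.1, -3.7]
opening: 0.0211
```

apply_moves(targets=[0,0,-0.08,0,0,0,0,0,0,-0.16,0,0,0,0,0,0,-0.24,0,0,0,0,0,0,-0.32,0,0,0,0,0,0,-0.4,0,0,0,0])

```text
time: 11.7
ee_pos: [0.5417, 0.0745, 0.2687]
tcp_rot: [180.0, -0.0, 26.6]
wrist_force: [-0.8, -0.5, -1.9]
opening: 0.0214
```

apply_moves(targets=[0,0,-0.1,0,0,0,0,0,0,-0.2,0,0,0,0,0,0,-0.3,0,0,0,0,0,0,-0.4,0,0,0,0,0,0,-0.5,0,0,0,0])

```text
time: 12.2
ee_pos: [0.5417, 0.0745, 0.2536]
tcp_rot: [180.0, -0.0, 26.6]
wrist_force: [0.8, 1.3, -2.2]
opening: 0.0216
```

```bash
python3 - <<'E'
from h import *
favg(12)
c=snap('side','side6')
i=c['img'][:,:,::-1];cv2.imwrite('pics/s6a.png',cv2.resize(i[110:230,180:310],None,fx=5,fy=5,interpolation=2))
E
```

```text
F [-0.387  0.749 -1.775  0.204  0.106  0.012] sd [0.565 0.322 0.486 0.035 0.065 0.028] sdz first5 [-2.88 -1.58 -1.95 -2.04 -1.35]
pos [0.5416 0.0745 0.2538] t 12.8 rot [-1.800e+02 -1.000e-02  2.659e+01] q [  7.8   5.1  12.7  97.6   0.  161.2]
```

View pics/s6a.png

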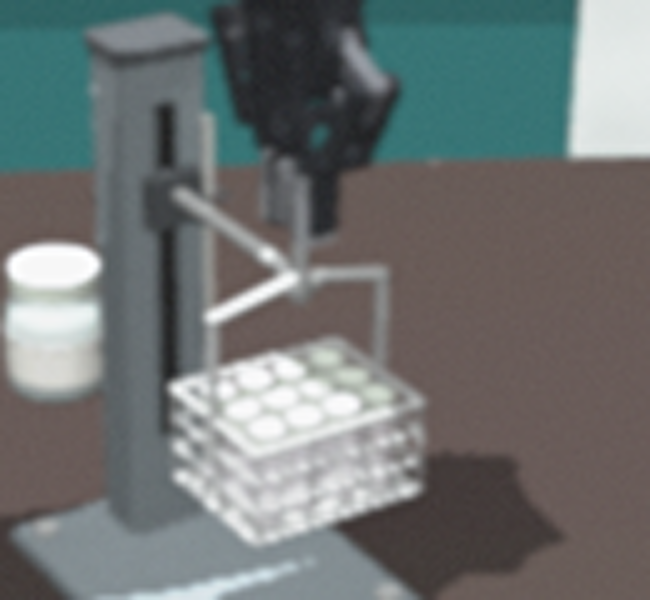

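apply_moves(targets=[-0.015,0.03,0,0,0,0,0,-0.03,0.06,0,0,0,0,0,-0.045,0.09,0,0,0,0,0,-0.045,0.09,0,0,0,0,0])

```text
time: 13.25
ee_pos: [0.5403, 0.0771, 0.2538]
tcp_rot: [180.0, -0.0, 26.6]
wrist_force: [-0.3, -0.6, -2.4]
opening: 0.0212
```

```bash
python3 - <<'E'
from h import *
favg(14)
E
```

```text
F [ 0.953 -0.287 -2.026 -0.107 -0.195  0.009] sd [0.464 0.513 0.36  0.024 0.041 0.032] sdz first5 [-1.71 -1.47 -2.39 -1.83 -2.37]
pos [0.5403 0.0771 0.2538] t 13.95 rot [180.    -0.    26.59] q [  8.1   5.   12.6  97.6  -0.  161.5]
```

apply_moves(targets=[0.02,-0.02,0,0,0,0,0,0.042,-0.035,0,0,0,0,0,0.042,-0.035,0,0,0,0,0])

```text
time: 14.25
ee_pos: [0.5412, 0.0765, 0.2536]
tcp_rot: [-179.9, 0.0, 26.6]
wrist_force: [-2.5, 3.8, -1.2]
opening: 0.0213
```

```bash
python3 - <<'E'
from h import *
F=favg(14); T=F[:,3:].mean(0); fx,fy=-T[1]/.205,T[0]/.205
s,c=np.sin(.464),np.cos(.464);print('stand lateral x,y from torque',c*fx+s*fy,-s*fx+c*fy)
E
```

```text
F [-2.932e+00  4.088e+00 -1.965e+00  9.910e-01  6.940e-01  4.000e-03] sd [0.518 0.772 0.602 0.079 0.051 0.027] sdz first5 [-2.12 -2.62 -2.07 -2.18 -0.71]
pos [0.5413 0.0764 0.2537] t 14.95 rot [-1.7996e+02  1.0000e-02  2.6600e+01] q [  8.    5.1  12.7  97.6   0.  161.4]
stand lateral x,y from torque -0.8662770269770248 5.838908998190664
```

apply_moves(targets=[-0.009,0.018,0,0,0,0,0,-0.018,0.036,0,0,0,0,0,-0.018,0.036,0,0,0,0,0])

```text
time: 15.25
ee_pos: [0.5412, 0.077, 0.2539]
tcp_rot: [180.0, -0.0, 26.6]
wrist_force: [-1.6, 0.7, -2.1]
opening: 0.0216
```

```bash
cat > lat.py <<'E'
from h import *
import sys
F=favg(int(sys.argv[1])); T=F[:,3:].mean(0); fx,fy=-T[1]/.205,T[0]/.205
s,c=np.sin(.464),np.cos(.464);print('stand lateral x,y from torque',c*fx+s*fy,-s*fx+c*fy)
E
python3 lat.py 10
```

```text
F [-0.091  0.256 -2.18   0.019  0.003 -0.006] sd [0.373 0.868 0.354 0.069 0.077 0.027] sdz first5 [-1.38 -1.87 -2.52 -2.35 -2.23]
pos [0.5412 0.077  0.2538] t 15.75 rot [ 1.7998e+02 -1.0000e-02  2.6580e+01] q [  8.1   5.1  12.7  97.6  -0.  161.5]
stand lateral x,y from torque 0.025693515585506893 0.08833121691710191
```

apply_moves(targets=[0,0,-0.06,0,0,0,0,0,0,-0.14,0,0,0,0,0,0,-0.22,0,0,0,0,0,0,-0.3,0,0,0,0,0,0,-0.38,0,0,0,0])

```text
time: 16.25
ee_pos: [0.5411, 0.0771, 0.2422]
tcp_rot: [180.0, -0.0, 26.6]
wrist_force: [1.3, -0.7, -1.3]
opening: 0.0213
```

apply_moves(targets=[0,0,-0.08,0,0,0,0,0,0,-0.16,0,0,0,0,0,0,-0.24,0,0,0,0,0,0,-0.32,0,0,0,0,0,0,-0.38,0,0,0,0])

```text
time: 16.75
ee_pos: [0.541, 0.0772, 0.2308]
tcp_rot: [180.0, -0.0, 26.6]
wrist_force: [0.4, -1.3, -0.4]
opening: 0.0213
```

```bash
python3 lat.py 40
```

```text
F [ 1.427 -1.328 -0.717 -0.354 -0.325  0.004] sd [0.477 0.49  0.503 0.034 0.045 0.024] sdz first5 [-1.45 -0.43 -0.48 -0.75  0.05]
pos [0.541  0.0772 0.231 ] t 18.75 rot [180.    -0.    26.59] q [  8.1   4.5   9.5  95.   -0.  161.5]
stand lateral x,y from torque 0.6468979857524138 -2.2528914257161787
```

apply_moves(targets=[0.003,-0.006,-0.06,0,0,0,0,0.006,-0.012,-0.12,0,0,0,0,0.006,-0.012,-0.18,0,0,0,0,0.006,-0.012,-0.24,0,0,0,0,0.006,-0.012,-0.3,0,0,0,0])

```text
time: 19.25
ee_pos: [0.5411, 0.077, 0.2218]
tcp_rot: [-180.0, 0.0, 26.6]
wrist_force: [-0.9, 1.5, -0.2]
opening: 0.0216
```

```bash
python3 lat.py 50
```

```text
F [-0.627  2.871 -0.05   0.682  0.138  0.009] sd [0.51  0.882 0.541 0.165 0.096 0.027] sdz first5 [-0.12 -0.33  0.11 -0.17  0.41]
pos [0.5412 0.0769 0.222 ] t 21.75 rot [-180.     -0.     26.59] q [  8.1   4.3   8.3  94.    0.  161.5]
stand lateral x,y from torque 0.8860179978145504 3.2792221853816246
```

apply_moves(targets=[-0.002,0.009,0,0,0,0,0,-0.002,0.009,0,0,0,0,0,-0.002,0.009,0,0,0,0,0])

```text
time: 22.05
ee_pos: [0.5411, 0.0769, 0.222]
tcp_rot: [180.0, 0.0, 26.6]
wrist_force: [-0.2, 1.9, 0.1]
opening: 0.0215
```

```bash
python3 lat.py 50;  python3 - <<'E'
from h import *
c=snap('side','side7')
i=c['img'][:,:,::-1];cv2.imwrite('pics/s7a.png',cv2.resize(i[110:260,180:310],None,fx=5,fy=4,interpolation=2))
E
```

```text
F [-0.234  0.294  0.011  0.085  0.047 -0.004] sd [0.521 0.802 0.611 0.159 0.044 0.029] sdz first5 [-0.42 -0.57  0.57  0.4   0.31]
pos [0.5411 0.077  0.222 ] t 24.55 rot [-180.      0.     26.59] q [  8.1   4.3   8.3  94.   -0.  161.5]
stand lateral x,y from torque -0.01633505527207388 0.4743061525366541
```

View pics/s7a.png

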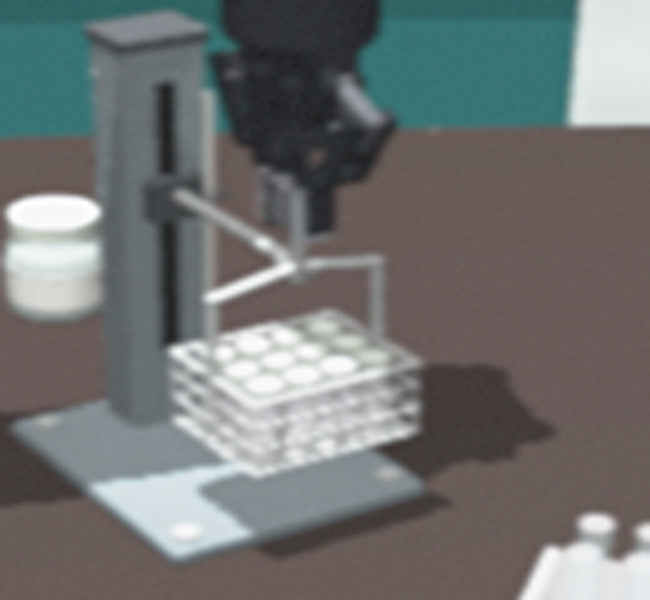

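apply_moves(targets=[0,0,0,0,0,0,0,0,0,0,0,0,0,0,0,0,0,0,0,0,0], newtons=20)

```text
time: 24.9
ee_pos: [0.5411, 0.0771, 0.222]
tcp_rot: [180.0, -0.0, 26.6]
wrist_force: [-1.0, -0.1, 0.4]
opening: 0.0214
```

```bash
python3 lat.py 30
```

```text
F [ 0.033 -0.621  0.124 -0.137 -0.01  -0.008] sd [0.651 0.568 0.442 0.03  0.033 0.02 ] sdz first5 [-0.39  0.46  0.43 -0.16  1.11]
pos [0.5411 0.0771 0.222 ] t 26.4 rot [-180.      0.     26.59] q [  8.1   4.3   8.3  94.    0.  161.5]
stand lateral x,y from torque -0.2574353176395616 -0.6207340941462894
```

apply_moves(targets=[0,0,0,0,0,0,0.26,0,0,0,0,0,0,0.3,0,0,0,0,0,0,0.4,0,0,0,0,0,0,0.6,0,0,0,0,0,0,0.8])

```text
time: 26.9
ee_pos: [0.5411, 0.0771, 0.222]
tcp_rot: [-180.0, 0.0, 26.6]
wrist_force: [-0.6, -0.2, -0.1]
opening: 0.0624
```

apply_moves(targets=[0,0,0,0,0,0,0.9,0,0,0,0,0,0,0.9,0,0,0,0,0,0,0.9,0,0,0,0,0,0,0.9])

```text
time: 27.3
ee_pos: [0.5411, 0.0771, 0.222]
tcp_rot: [-180.0, -0.0, 26.6]
wrist_force: [-0.9, -0.7, 0.2]
opening: 0.0768
```

```bash
python3 lat.py 4;  python3 - <<'E'
from h import *
c=snap('side','side8')
i=c['img'][:,:,::-1];cv2.imwrite('pics/s8a.png',cv2.resize(i[110:260,180:310],None,fx=5,fy=4,interpolation=2))
print(bot.get_obs()['opening'])
E
```

```text
F [-0.18  -0.078 -0.174  0.018 -0.002  0.003] sd [0.177 0.165 0.479 0.014 0.019 0.022] sdz first5 [-0.29  0.54 -0.15 -0.8 ]
pos [0.5411 0.0771 0.222 ] t 27.5 rot [-180.      0.     26.59] q [  8.1   4.3   8.3  94.    0.  161.5]
stand lateral x,y from torque 0.0480773053280429 0.07479487828232476
0.07715394695183428
```

View pics/s8a.png

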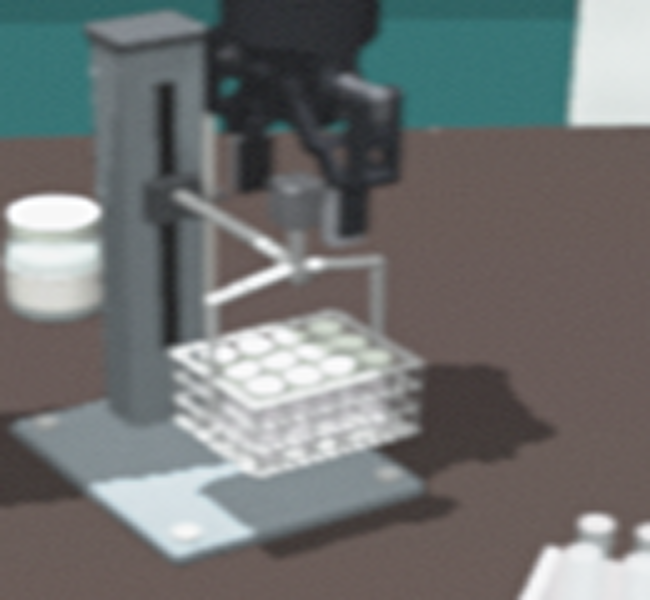

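The fingers are open on both sides of the grip (crop 297,200). The bail sits in the V (297,265) and the hook has not moved. I'll now rise straight up.

apply_moves(targets=[0,0,0.3,0,0,0,0.9,0,0,0.8,0,0,0,0.9,0,0,1.4,0,0,0,0.9,0,0,2.1,0,0,0,0.9,0,0,2.8,0,0,0,0.9])

```text
time: 28.05
ee_pos: [0.541, 0.0771, 0.3075]
tcp_rot: [180.0, -0.0, 26.6]
wrist_force: [0.8, -0.6, 0.6]
opening: 0.0769
```

apply_moves(targets=[0,0,0.7,0,0,0,0.9,0,0,1.4,0,0,0,0.9,0,0,2.0,0,0,0,0.9,0,0,2.0,0,0,0,0.9,0,0,2.0,0,0,0,0.9])

```text
time: 28.55
ee_pos: [0.5414, 0.0771, 0.366]
tcp_rot: [180.0, -0.0, 26.6]
wrist_force: [-0.2, 0.4, -0.5]
opening: 0.0771
```

```bash
python3 - <<'E'
from h import *
a=snap('side','side9')['img'].astype(int)
for _ in range(20): camera('top')
c=snap('side','side10')
print('diff',abs(a-c['img'])[130:260,180:310].mean(),abs(a-c['img'])[0:60,300:].mean())
i=c['img'][:,:,::-1];cv2.imwrite('pics/s10a.png',cv2.resize(i[90:260,180:310],None,fx=5,fy=3.5,interpolation=2))
o=bot.get_obs();print(o['time'],o['ee_pos'],o['wrist_force'])
for n in('jar','rack','beaker'): print(n,[(np.round(r['box'],1).tolist(),round(r['conf'],2)) for r in recognise(n,'side')[:1]])
E
```

```text
diff 1.0478895463510849 1.0482966457023062
29.65 [0.5411254  0.07712047 0.36598309] [ 0.83321361 -0.46603854  0.00529183]
jar [([179.7, 158.7, 198.7, 186.6], 0.71)]
rack [([280.9, 240.5, 364.6, 295.6], 0.88)]
beaker [([315.8, 318.8, 357.7, 375.0], 0.93)]
```

View pics/s10a.png

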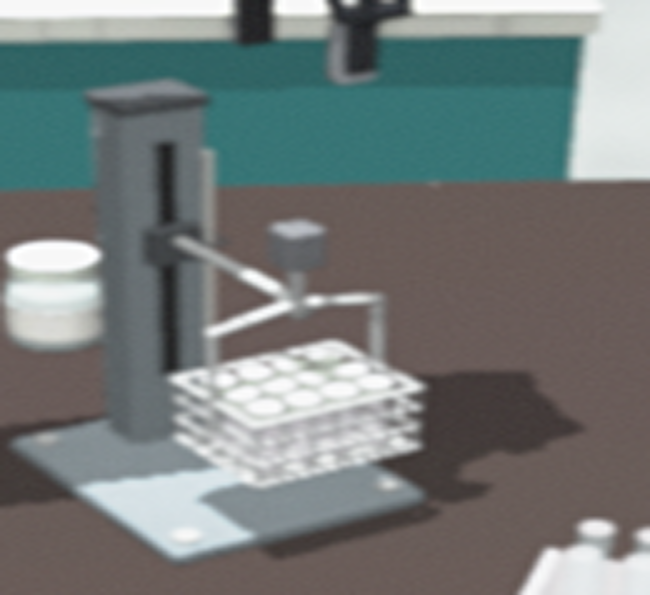

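The picture shows the basket hanging still and upright with its bail in the hook, and the gripper well clear above it. Frames about 1 s apart differ only by camera noise, and the bystanders haven't moved.

```bash
python3 -c "
from workcell import bot
print(bot.job_done())"
```

```text
the job is handed in; nothing more can be done
None
```

The basket now hangs on the spring scale by its bail, the gripper is clear of it, and I handed the job in at about 30 s. No verdict was reported.

**What I did:** I picked the basket up by the grey grip and measured its weight at about 3.3 N. I brought the bail over the hook from its open end and lowered it in slow stages. I shifted the hand sideways by a few millimetres or less to relieve sideways force in the V. Just before I let go, the vertical force on the wrist averaged about 0 ± 0.1 N. I then opened the fingers and rose straight up by about 145 mm.

**Last checks:**
- **Hang:** the hook did not visibly move on release. The basket is upright and off the base plate, with the hook down about 50 mm (estimated from arm height and weight).
- **Stillness:** two pictures about 1 s apart differ only by camera noise.
- **Bystanders:** the jar, rack and beaker show in the same places as at the start, within 1–3 pixels.

**What did not go smoothly:**
- **Sideways force:** my corrections briefly loaded the hook with about 6 N sideways (estimated from wrist torque). That is below the 9 N limit, and I brought it back under about 1 N before letting go.
- **Last force reading:** the final average before release was 0.12 N, against 0.01 N just before. That is within the sensor noise.
- **Hook speed:** I could not measure it directly.

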